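# Lock the cabbage slicer's hopper with its detent pin

## Task

The cabbage is done: make the slicer safe to put away. Bring its hopper back over the blades and lock it there: pull the detent pin out of its stowage boss and push it straight down through the locking bracket and the hole in the hopper's tongue until it has clicked fully home, collar down on the bracket. The tongue is slack, so find its hole by feel, never pressing on the tongue with more than 40 N, and leave the other things on the counter where they are.

Things in the scene. Friction and masses are not known exactly. Their poses are not given: they have to be found in the camera images.
- slicer: Cabbage slicer, fixed on the counter: steel frame 200 x 540 mm on four legs, three skew blades in its middle. Origin on the counter under its centre; y along the rails, the way the hopper slides; x across them, away from the robot; z up. The locking bracket (at y = 0) and the stowage boss (y = +215 mm) sit outside its far rail, holes 130 mm from the middle line.
- lock_hole (a point): Centre of the upper mouth of the hole in the locking bracket, 161 mm above the counter; axes of the slicer, z up along the hole. The aluminium bracket, 44 mm wide along y, is a drilled boss 22 mm thick over a drilled plate 5 mm thick, 21 mm clear between; the hopper's tongue passes just over the plate, its top 36 mm below this point. The stack is 48 mm deep, free below. Holes 13 mm wide.
- stow_hole (a point): Centre of the upper mouth of the hole in the stowage boss, a solid drilled aluminium block 56 x 40 x 48 mm on the same rail, 215 mm from lock_hole along the slicer's +y. Same height, hole width and axes as lock_hole. The pin is clicked home in it at the start.
- hopper (a joint): Travel of the hopper along the rails in m, growing towards +y; starts at -0.13 to -0.05, no stop before +0.05. At 0 a centred tongue has its hole in line with lock_hole, but the tongue's two screws are slack in long slots, so its hole may sit up to 10 mm off either way along y: find it by feel. The hopper rubs with about 7 N, and so does the tongue in its slots; both stay where left.
- hopper_knob (a point): Middle of the gripping part of the white round knob on the hopper's lid: 36 mm across, 24 mm tall there, narrower stem below; top 12 mm above this point, lid 28 mm below it. The hopper is a steel box 150 x 150 mm, its lid 173 mm above the counter. A drilled steel tongue, 68 mm wide, 6 mm thick, is screwed to its far foot and sticks out to +x; its hole is 130 mm from the knob's axis.
- pin_grip (a point): Centre of the pin's black T-bar, 46 mm long (along its own x), 14 mm wide and tall, to be pinched from above across the 14 mm. It lies on the pin's axis; z points up along it. 27 mm above the boss when the pin is home; the bar's underside is 20 mm above it. The pin weighs about 0.1 kg.
- pin_seat (a point): Point on the pin's axis in the underside of its 20 mm collar, 27 mm below pin_grip; at the hole's mouth when home. The 12 mm shank reaches 60 mm below, its last 3.5 mm tapered to 9 mm. Two spring balls stand out 1.8 mm, 51 mm below this point: some 10 to 20 N takes them into or out of a hole, and they spring out again where it ends.
- pin: The detent pin as a whole, same axes and origin as pin_seat. Once its balls have sprung out below the bracket's boss it stands there loose under its own weight: 24 mm up (collar above lock_hole) while its nose rests on the tongue, dropping to about 16 mm when the tongue's hole comes under it (within some 2 mm), 0 when pressed home. More than 40 N on the tongue bends it.
- soap: Bystander: clear soap bottle, 60 mm wide, 150 mm tall; origin at the centre of its underside.
- mug: Bystander: white mug, 80 mm wide, 90 mm tall; origin at the centre of its underside.
- bowl: Bystander: steel bowl, 130 mm wide, 55 mm tall; origin at the centre of its underside.
There are look-alikes about, which are no part of the job. What is meant by the pin is not turquoise, and is the smaller of those in its own colour.

How it is judged:
By the outcome, as a careful person would: the job done as asked, in the order asked, and still so for the second after the job is handed in, with the robot touching nothing.
It also fails if it takes over 67 s, if anything falls off the work surface, if the arm or the gripper's body presses on something with over 40 N, if the wrist force passes 120 N, or if a joint passes its speed limit or range.

## Robot

A 6-joint arm with a two-finger parallel gripper is mounted at the origin on the work surface. World frame = base frame: x ahead of the robot, y to its left, z up, the work surface at z = 0. Lengths are in mm, angles in degrees, forces in N, time in s.
With the tool pointing down it reaches from about 350 to 850 mm from the base axis. Payload 8.1 kg.
Tool frame: the origin (TCP) lies midway between the tips of the shut fingers; the grasp point (between the pads) lies 19 mm behind it (r.pinch_z is the distance from the TCP to the grasp point, in mm); z points along the fingers, y is the line along which they close (so a half turn about z gives the same grasp; the last joint's range is limited). The gripper opens to 85 mm and grips with 20 to 120 N. Pads are 22 mm wide; open, the fingers measure 114 mm over their backs; the gripper's body (76 mm by 85 mm) begins 54 mm behind the grasp point. The pads swing forward as they close: fully open they stand 13 mm farther back than shut.
Start: joints at [64.034, 7.471, 85.268, -0, 87.261, -4.893], TCP at [215.717, 559.885, 193.292] pointing down, gripper open.
Joint ranges: [-169.43, 169.43], [-51.17, 129.36], [1.28, 143.12], [-76.62, 256.62], [0, 156.53], [-152.29, 152.29]. Speed limits (degrees/s): [136.94, 136.94, 159.86, 180, 180, 180].

## Interface

Orientations are given as [roll, pitch, yaw] about the fixed x, y, z axes, in that order (R = Rz(yaw) Ry(pitch) Rx(roll)).
In Python, from bench import sensors, optics, job, r gives the robot as it stands.
- The arm moves only by the tool play_rows, never from a script. Its argument "motion" is a list that holds one entry, the list of rows, each a list of 6 numbers: the shift along the tool's x, y, z in cm, then the turn, a rotation vector about the tool's x, y, z in degrees. In form: [[[x, y, z, ax, ay, az], ...]]. A call has 1 to 5 rows; each row is the pose to reach, as a shift and turn from the pose commanded when the call began, along the tool's axes at that moment; what a row does not reach only later rows make up. A row lasts 1/10 s, in which the tool goes at most 50 mm and 8.59 degrees, less where a joint would pass 70% of its speed; a pose out of reach is approached as far as the arm can. A call with a gripper value outside its range is refused whole. "jaw" is the opening, from 0 (shut) to 1 (fully open), set as the call begins (left out, the last holds). The fingers move at their own pace and stop on an object; "squeeze" is the grip in N (left out, the last holds). Time passes only in rows, so rows that repeat a pose let the fingers close. It gives the time, the measured TCP pose, the force, the opening and the grip force at its end, in the units of the state.
- sensors.sense(): the state, without advancing time (a new reading comes with each control period).
- optics.snapshot(name): name is "scene" or "top"; returns a dict with "pixels" (480x640x3 uint8, red, green, blue), "mtx" (3x3 intrinsics, pixels), "R" (3x3) and "t" (3): a world point X has camera coordinates R X + t. Camera axes: x right, y down, z forward; pixel columns grow to the right and rows downward; lengths in mm; the calibration is good to about 2 mm. A picture is of the moment at which its call begins. There is no depth.
- job.hand_in(): hands the job in; it is judged then, once.
The state is a dict: "time": time; "joint_pos": joint angles; "qd": joint speeds; "joint_efforts": joint torques, N m; "tool_pos": TCP position; "tcp_rot": TCP orientation; "ft_force": force on the tool from outside, world axes, zero at the start; "wrist_torque": the same for the moment, N m; "finger_gap": finger opening in mm; "grip_force": force on a finger pad.
Only numpy, scipy, OpenCV 4.12 (cv2) and the standard library are available. Lean on these libraries where they do the work, as an engineer would, in place of code of your own. Each camera call takes 0.05 s, during which the arm holds its last target. There are 200 camera calls.

## Working session

There is one attempt and no reset: what is moved stays moved. The work goes in short steps, Python scripts to look and compute and a tool call to move; the robot and the scene stay as the last step left them, time stands still between calls to the robot, and variables do not carry over. Pictures are saved under pics/ and viewed, at most 10 in all, crops included, and the job is handed in when it is done.

Besides the shell and the picture viewer there is one more tool, called after ">>>" by a JSON object that holds its "op" and its "data", one argument or row to a line. play_rows: Moves the arm, as the interface text tells. Its arguments: {"type":"object","properties":{"motion":{"type":"array","items":{"type":"array","items":{"type":"array","items":{"type":"number"}}}},"jaw":{"type":"number"},"squeeze":{"type":"number"}},"required":["motion"]}

```bash
ls; mkdir -p pics; python3 - <<'E'
from bench import sensors, optics, job, r
import cv2,pickle
print(sensors.sense())
for n in("scene","top"):
    s=optics.snapshot(n); cv2.imwrite(f"pics/{n}0.png",s["pixels"][:,:,::-1]); pickle.dump(s,open(n+".pkl","wb")); print(s["mtx"],s["R"],s["t"])
E
```

```text
pics
{'time': 0.0, 'joint_pos': array([ 6.40354169e+01,  7.51736759e+00,  8.53293953e+01,  1.28061747e-04,
        8.72597885e+01, -4.89361576e+00]), 'qd': array([-0.06942527,  0.08723391, -0.04219123, -0.08535723,  0.04720326,
       -0.02816915]), 'joint_efforts': array([ 7.88219004e-04, -5.69412410e+01, -5.00556958e+01, -3.47015430e-05,
        1.50467036e-02,  6.47454067e-05]), 'tool_pos': array([215.42906335, 559.3351728 , 192.21981161]), 'tcp_rot': array([-1.79893848e+02, -9.21689795e-03,  1.58929018e+02]), 'ft_force': array([ 0.23750109,  0.4298556 , -0.30868715]), 'wrist_torque': array([-0.01206904,  0.01850189, -0.00086237]), 'grip_force': 0.0, 'finger_gap': 85.42295912396649}
[[493.53285219   0.         322.18545351]
 [  0.         493.53285219 240.20274298]
 [  0.           0.           1.        ]] [[-0.40451112  0.91452216 -0.00446916]
 [ 0.59312537  0.25862505 -0.76244041]
 [-0.69611281 -0.31106639 -0.64704301]] [ 128.90379125 -290.31119821 1649.34891736]
[[604.66252038   0.         317.46921927]
 [  0.         604.66252038 245.88318076]
 [  0.           0.           1.        ]] [[-0.1040248  -0.994563   -0.00482426]
 [-0.9736657   0.10282606 -0.20347456]
 [ 0.20286433 -0.01646918 -0.97906835]] [ 196.00735121  629.9034281  1414.97910524]
```

View pics/scene0.png

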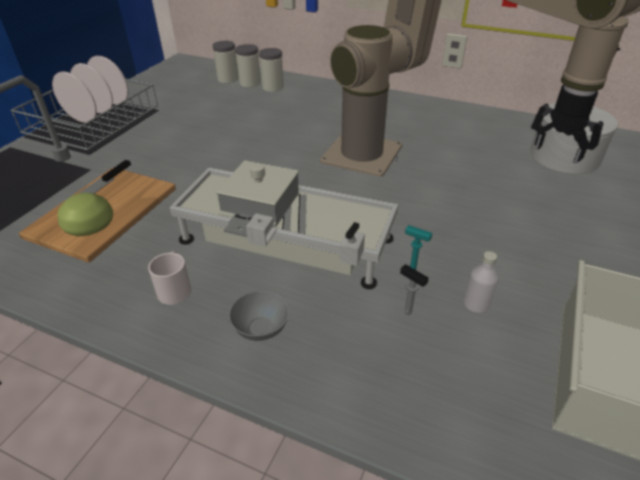

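View pics/top0.png

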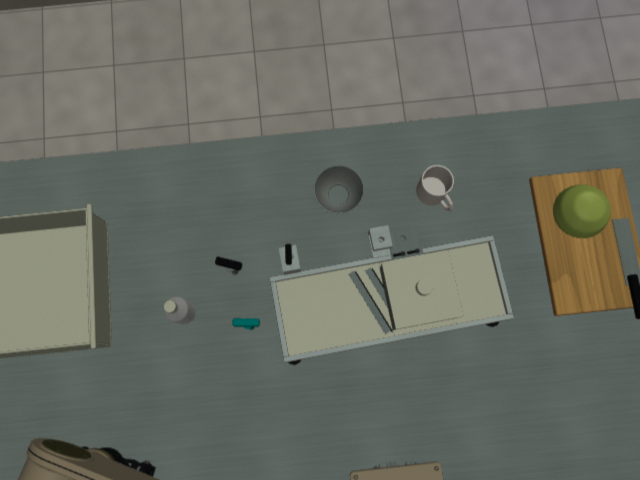

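Top view: the pin stands in the boss (289,254), the bracket hole is near (381,240) and the knob near (424,287). The larger black look-alike (229,264) and the turquoise one (246,323) stand on the counter. I'll enlarge the slicer area.

```bash
python3 - <<'E'
import cv2,pickle
p=pickle.load(open("top.pkl","rb"))["pixels"][:,:,::-1]
cv2.imwrite("pics/topc.png",cv2.resize(p[225:375,262:462],None,fx=4,fy=4,interpolation=cv2.INTER_CUBIC))
p=pickle.load(open("scene.pkl","rb"))["pixels"][:,:,::-1]
cv2.imwrite("pics/scc.png",cv2.resize(p[150:290,210:410],None,fx=4,fy=4,interpolation=cv2.INTER_CUBIC))
E
```

```text
(no output)
```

View pics/topc.png

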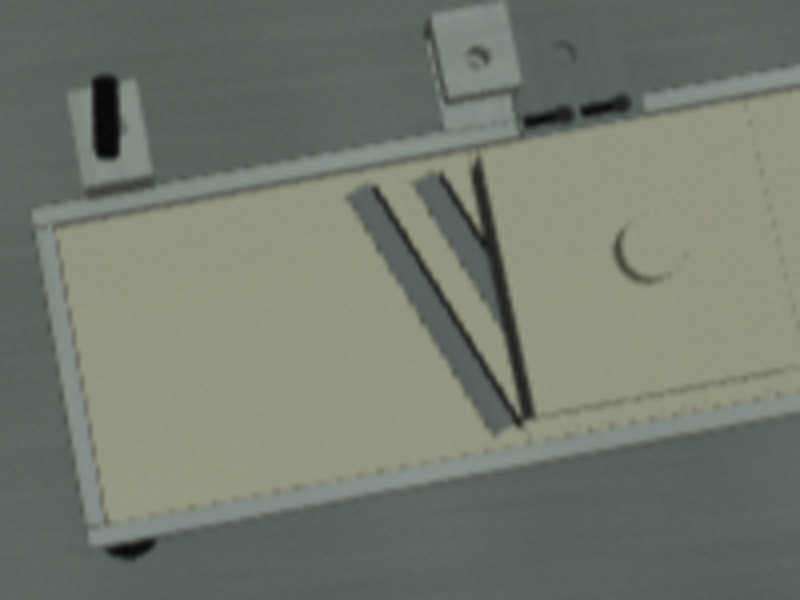

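View pics/scc.png

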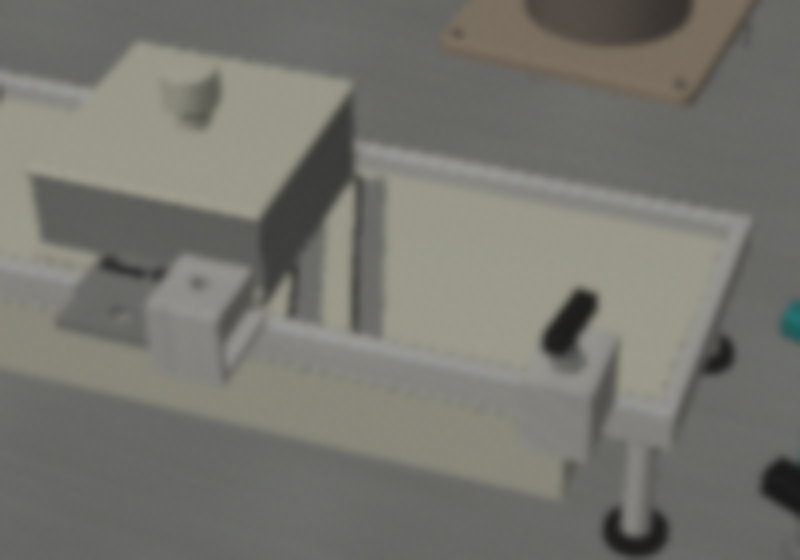

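Top crop: lock hole (477,57), tongue hole (563,50), T-bar centre (106,116) and knob top (657,242). Scene crop: lock hole (199,284), tongue hole (122,314), T-bar centre (571,322) and knob top (190,76). Next I'll fit the slicer pose, the hopper travel and the tongue offset to these points.

```bash
cat >h.py <<'E'
import numpy as np
from scipy.spatial.transform import Rotation as Ro
def proj(s,X):
    c=s["R"]@np.asarray(X,float)+s["t"]; u=s["mtx"]@c; return u[:2]/u[2]
def tools(p):  # world points in tool frame (cm)
    from bench import sensors
    s=sensors.sense(); R=Ro.from_euler('xyz',s["tcp_rot"],degrees=True).as_matrix()
    return [np.round(R.T@(np.asarray(x)-s["tool_pos"])/10,2) for x in p]
E
python3 - <<'E'
from h import *
import pickle
from scipy.optimize import least_squares as L
T=pickle.load(open("top.pkl","rb"));S=pickle.load(open("scene.pkl","rb"))
cv=lambda o,c:np.array(o)+(np.array(c)+.5)/4-.5
ot,os_=(262,225),(210,150)
obs=[(cv(ot,(477,57)),cv(os_,(199,284))),(cv(ot,(563,50)),cv(os_,(122,314))),(cv(ot,(106,116)),cv(os_,(571,322))),(cv(ot,(657,242)),cv(os_,(190,76)))]
def pts(q):
    x,y,a,h,o=q[:5]; R=Ro.from_euler('z',a,degrees=True).as_matrix(); f=lambda *p:R@np.array(p)+[x,y,0]
    return [f(130,0,161),f(130,h+o,125),f(130,215,191),f(0,h,213)]
def res(q):
    return np.concatenate([proj(s,P)-u+ q[5+2*i:7+2*i] for P,ob in zip(pts(q),obs) for i,(s,u) in enumerate(zip((T,S),ob))]+[q[5:]*.5])
b=min((L(res,np.r_[600,0,a,-80,0,0,0,0,0]) for a in(0,90,180,-90)),key=lambda b:b.cost)
print(b.x.round(1),b.fun.round(1))
for n,P in zip(["lock","tongue","pin","knob"],pts(b.x)):print(n,P.round(1))
# T-bar dir from top
for c in((105,76),(107,157)):
    u=cv(ot,c); print(L(lambda p:proj(T,[p[0],p[1],195])-u,[600,0]).x.round(1))
E
```

```text
[ 4.989e+02 -2.760e+01  5.000e+00 -6.380e+01  9.200e+00  1.000e-01
 -2.000e-01  5.000e-01  7.000e-01] [ 0.4 -0.4  0.8  0.6  0.1  0.3 -0.1  0.6  0.2 -0.  -0.1 -0.2 -0.7  0.2
 -0.7 -1.2  0.  -0.1  0.2  0.4]
lock [628.4 -16.3 161. ]
tongue [633.2 -70.7 125. ]
pin [609.7 197.9 191. ]
knob [504.5 -91.1 213. ]
[632.1 196.4]
[586.3 199.6]
```

```bash
python3 - <<'E'
from h import *
print(tools([[504.5,-91,290],[504.5,-91,182]]))
E
```

```text
[array([-50.35, -50.31,  -9.69]), array([-50.35, -50.29,   1.11])]
```

>>> {"op": "play_rows", "data": {
  "motion": [
    [[0,0,-5,0,0,0],[0,0,-10,0,0,0],[-3.5,-3.5,-10,0,0,0],[-7,-7,-10,0,0,0],[-10.5,-10.5,-10,0,0,0]]
  ],
  "jaw": 1
}}

```text
time: 0.6
tool_pos: [276.2, 422.9, 293.2]
tcp_rot: [-180.0, 0.0, 159.0]
ft_force: [1.3, -0.1, -0.2]
finger_gap: 85.2
grip_force: 0.0
```

>>> {"op": "play_rows", "data": {
  "motion": [
    [[-3.5,-3.5,0,0,0,0],[-7,-7,0,0,0,0],[-10.5,-10.5,0,0,0,0],[-14,-14,0,0,0,0],[-17.5,-17.5,0,0,0,0]]
  ]
}}

```text
time: 1.1
tool_pos: [376.5, 196.0, 293.0]
tcp_rot: [-180.0, -0.0, 158.9]
ft_force: [1.0, -0.2, -0.6]
finger_gap: 85.4
grip_force: 0.0
```

>>> {"op": "play_rows", "data": {
  "motion": [
    [[-3.5,-3.5,0,0,0,0],[-7,-7,0,0,0,0],[-10.5,-10.5,0,0,0,0],[-14,-14,0,0,0,-8.5],[-17.5,-17.5,0,0,0,-17]]
  ]
}}

```text
time: 1.6
tool_pos: [473.0, -20.8, 293.1]
tcp_rot: [180.0, -0.0, 174.5]
ft_force: [1.0, -0.2, 0.7]
finger_gap: 85.3
grip_force: 0.0
```

```bash
python3 - <<'E'
from h import *
from bench import sensors
s=sensors.sense();print(s["time"],s["tool_pos"],s["tcp_rot"],s["joint_pos"])
print(tools([[504.5,-91,182]]))
E
```

```text
1.6 [472.99642576 -20.7645034  293.07592682] [ 1.79990262e+02 -1.29498226e-02  1.74462938e+02] [-8.72958480e+00 -1.34319084e+01  9.51483720e+01  9.09642386e-03
  9.82970083e+01 -9.31912106e+01]
[array([-3.82, -6.69, 11.11])]
```

>>> {"op": "play_rows", "data": {
  "motion": [
    [[-1.6,-3,2,0,0,0],[-3.24,-6.05,5,0,0,0],[-3.24,-6.05,9.5,0,0,0],[-3.24,-6.05,11.2,0,0,0],[-3.24,-6.05,11.2,0,0,0]]
  ]
}}

```text
time: 2.1
tool_pos: [496.1, -81.9, 177.0]
tcp_rot: [179.9, -0.4, 174.2]
ft_force: [-0.9, 0.2, 0.2]
finger_gap: 85.6
grip_force: 0.0
```

>>> {"op": "play_rows", "data": {
  "motion": [
    [[0,0,0,0,0,0],[0,0,0,0,0,0],[0,0,0,0,0,0],[0,0,0,0,0,0],[0,0,0,0,0,0]]
  ],
  "jaw": 0,
  "squeeze": 30
}}

```text
time: 2.6
tool_pos: [499.3, -82.3, 182.2]
tcp_rot: [-180.0, 0.1, 174.2]
ft_force: [0.6, -0.2, -0.7]
finger_gap: 12.1
grip_force: 0.0
```

```bash
python3 - <<'E'
from bench import optics,sensors
import cv2
print({k:sensors.sense()[k] for k in("tool_pos","finger_gap","grip_force","ft_force","time")})
p=optics.snapshot("scene")["pixels"][120:290,180:410,::-1];a=cv2.resize(p,None,fx=3,fy=3,interpolation=cv2.INTER_CUBIC)
cv2.imwrite("pics/a1.png",a)
E
```

```text
{'tool_pos': array([499.33604067, -82.25150157, 182.16084175]), 'finger_gap': 12.079267950171744, 'grip_force': 0.0, 'ft_force': array([ 0.55935262, -0.15371809, -0.68318803]), 'time': 2.6}
```

View pics/a1.png

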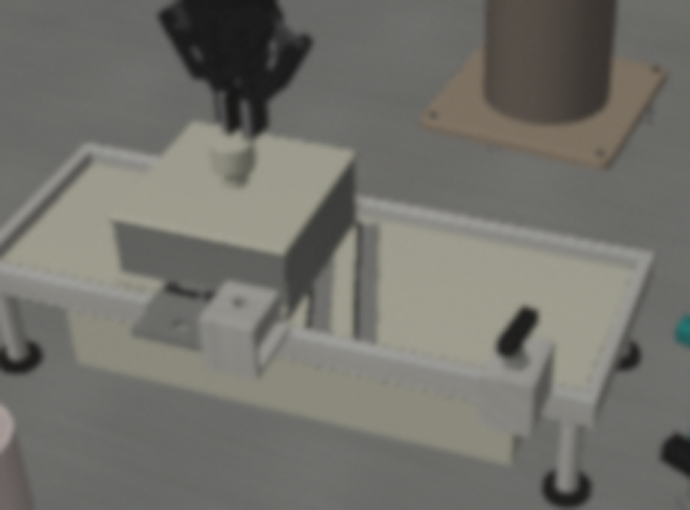

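The hand has closed behind the knob (fingertips about (248,133) in the crop, knob top (232,150)). So the knob lies further out than I estimated, and I'll check that by projection.

```bash
python3 - <<'E'
from h import *
import pickle
from bench import optics
import cv2
T=pickle.load(open("top.pkl","rb"));S=pickle.load(open("scene.pkl","rb"))
for P in([499.3,-82.3,182],[504.5,-91,213],[504.5,-91,185],[628.4,-16.3,161]): print(P,proj(S,P),proj(T,P))
for C in (T,S): print(-C["R"].T@C["t"])
t=optics.snapshot("top")["pixels"]
cv2.imwrite("pics/t1.png",cv2.resize(t[220:340,270:470,::-1],None,fx=4,fy=4,interpolation=cv2.INTER_CUBIC))
E
```

```text
[499.3, -82.3, 182] [261.33237139 177.28289065] [419.06034778 290.23954883]
[504.5, -91, 213] [256.02430274 166.70548163] [424.99505398 285.56628916]
[504.5, -91, 185] [257.06876039 176.53977145] [422.85254309 287.32832511]
[628.4, -16.3, 161] [259.68834557 220.44041355] [381.23712673 238.7309546 ]
[ 346.656201    153.47472092 1514.4761692 ]
[1372.46687058  470.25338744  846.43078345]
```

View pics/t1.png

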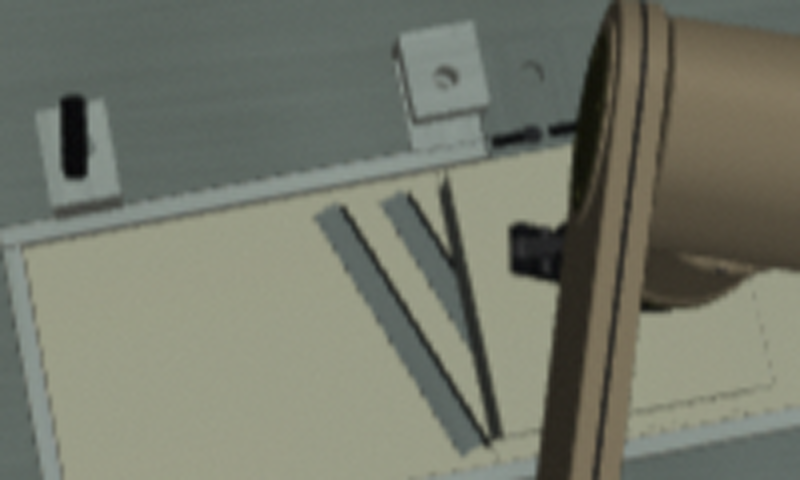

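```bash
python3 - <<'E'
from h import *
import pickle,cv2
from bench import r
print([a for a in dir(r) if a[0]!='_'], r.pinch_z)
T=pickle.load(open("top.pkl","rb"));S=pickle.load(open("scene.pkl","rb"))
for P in([215.4,559.3,192.2],[215.4,559.3,230]): print(P,proj(S,P),proj(T,P))
a=S["pixels"][60:190,500:640,::-1]
cv2.imwrite("pics/s2.png",cv2.resize(a,None,fx=4,fy=4,interpolation=cv2.INTER_CUBIC))
E
```

```text
['PlanningError', 'pinch_z'] 18.700000000000003
[215.4, 559.3, 192.2] [549.17580853 172.63060325] [133.57780754 456.13815924]
[215.4, 559.3, 230] [553.82341583 159.13719808] [127.92888185 458.6952696 ]
```

View pics/s2.png

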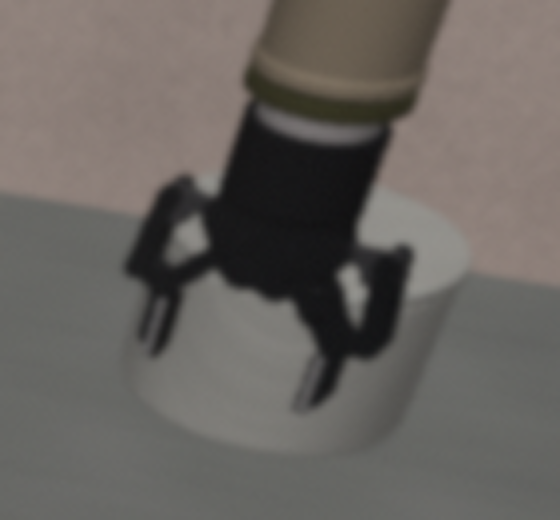

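```bash
python3 - <<'E'
from h import *
import pickle
T=pickle.load(open("top.pkl","rb"));S=pickle.load(open("scene.pkl","rb"))
for dz in(0,37):
  for dx in(0,-50):
    print(dz,dx,[proj(T,[499+dx,-82+w,182+z+dz]).round() for w,z in((0,0),(40,73),(57,100),(40,150))],
     'start top',[ (proj(T,np.array([215.4+dx,559.3,192+dz+13])+k*np.array([.36,.93,0])*45)).round() for k in(-1,1)],
     'start scene',[ (proj(S,np.array([215.4+dx,559.3,192+dz+13])+k*np.array([.36,.93,0])*45)).round() for k in(-1,1)])
E
```

```text
0 0 [array([419., 290.]), array([406., 288.]), array([399., 287.]), array([411., 282.])] start top [array([152., 463.]), array([111., 451.])] start scene [array([533., 161.]), array([569., 175.])]
0 -50 [array([422., 313.]), array([409., 312.]), array([402., 311.]), array([414., 308.])] start top [array([154., 489.]), array([112., 476.])] start scene [array([535., 152.]), array([570., 165.])]
37 0 [array([422., 288.]), array([408., 285.]), array([402., 284.]), array([414., 280.])] start top [array([147., 466.]), array([105., 453.])] start scene [array([537., 148.]), array([574., 162.])]
37 -50 [array([425., 311.]), array([411., 310.]), array([405., 309.]), array([417., 306.])] start top [array([148., 492.]), array([106., 480.])] start scene [array([539., 139.]), array([575., 152.])]
```

```bash
python3 - <<'E'
from h import *
import pickle
from scipy.optimize import least_squares as L
T=pickle.load(open("top.pkl","rb"));S=pickle.load(open("scene.pkl","rb"))
cv=lambda o,c:np.array(o)+(np.array(c)+.5)/4-.5
ot,os_=(262,225),(210,150)
obs=[(cv(ot,(477,57)),cv(os_,(199,284))),(cv(ot,(563,50)),cv(os_,(122,314))),(cv(ot,(106,116)),cv(os_,(571,322))),(cv(ot,(657,242)),cv(os_,(190,76)))]
for a,b in obs:
    q=L(lambda p:np.r_[proj(T,p)-a,proj(S,p)-b],[600,0,150]); print(q.x.round(1),q.fun.round(2))
print(proj(S,[0,0,0]),proj(T,[0,0,0]))
E
```

```text
[628.6 -16.2 160.5] [ 0.29 -0.18  0.33  0.05]
[633.9 -69.7 125.8] [-0.34  0.22 -0.39 -0.06]
[610.3 198.8 189.4] [-0.28  0.13 -0.29 -0.02]
[504.7 -91.7 208.1] [-0.95  0.61 -1.23 -0.19]
[360.75719239 153.33324426] [401.22897131 515.05958981]
```

Objects triangulate at their stated heights, but the fingertips show about 37 mm higher than the reported TCP. I'll close the fingers and tap the top of the knob (z = 213) gently to check by touch.

>>> {"op": "play_rows", "data": {
  "motion": [
    [[0,0,-0.3,0,0,0],[-0.63,-0.86,-0.3,0,0,0],[-0.63,-0.86,-0.3,0,0,0],[-0.63,-0.86,0,0,0,0],[-0.63,-0.86,0,0,0,0]]
  ],
  "jaw": 0
}}

```text
time: 3.2
tool_pos: [503.9, -91.4, 180.6]
tcp_rot: [180.0, -0.1, 174.2]
ft_force: [-0.6, -0.0, -0.4]
finger_gap: -0.1
grip_force: 0.0
```

>>> {"op": "play_rows", "data": {
  "motion": [
    [[0,0,0.15,0,0,0],[0,0,0.3,0,0,0],[0,0,0.4,0,0,0],[0,0,0.5,0,0,0],[0,0,0.5,0,0,0]]
  ]
}}

```text
time: 3.7
tool_pos: [504.3, -91.4, 176.2]
tcp_rot: [180.0, -0.0, 174.2]
ft_force: [1.0, -0.5, 0.1]
finger_gap: 0.2
grip_force: 0.0
```

>>> {"op": "play_rows", "data": {
  "motion": [
    [[0,0,0.1,0,0,0],[0,0,0.2,0,0,0],[0,0,0.3,0,0,0],[0,0,0.3,0,0,0]]
  ]
}}

```text
time: 4.1
tool_pos: [504.5, -91.5, 175.0]
tcp_rot: [-180.0, 0.1, 174.2]
ft_force: [-5.6, 2.0, 10.6]
finger_gap: 0.0
grip_force: 5.3
```

>>> {"op": "play_rows", "data": {
  "motion": [
    [[0,0,0.1,0,0,0],[0,0,0.2,0,0,0],[0,0,0.2,0,0,0]]
  ]
}}

```text
time: 4.4
tool_pos: [504.6, -91.5, 174.9]
tcp_rot: [-180.0, 0.1, 174.2]
ft_force: [-13.3, 2.8, 23.3]
finger_gap: -0.0
grip_force: 11.6
```

>>> {"op": "play_rows", "data": {
  "motion": [
    [[0,0,-2,0,0,0],[0,0,-2,0,0,0],[0,0,-2,0,0,0],[0,0,-2,0,0,0],[0,0,-2,0,0,0]]
  ],
  "jaw": 1
}}

```text
time: 4.9
tool_pos: [503.7, -91.3, 190.2]
tcp_rot: [180.0, -0.1, 174.2]
ft_force: [0.1, -0.1, -0.2]
finger_gap: 72.6
grip_force: 0.0
```

>>> {"op": "play_rows", "data": {
  "motion": [
    [[0,0,1,0,0,0],[0,0,3,0,0,0],[0,0,4.4,0,0,0],[0,0,4.6,0,0,0],[0,0,4.6,0,0,0]]
  ]
}}

```text
time: 5.4
tool_pos: [503.7, -91.3, 144.4]
tcp_rot: [180.0, -0.1, 174.2]
ft_force: [-0.0, -0.4, 0.0]
finger_gap: 85.3
grip_force: 0.0
```

>>> {"op": "play_rows", "data": {
  "motion": [
    [[0,0,0,0,0,0],[0,0,0,0,0,0],[0,0,0,0,0,0],[0,0,0,0,0,0],[0,0,0,0,0,0]]
  ],
  "jaw": 0,
  "squeeze": 40
}}

```text
time: 5.9
tool_pos: [504.7, -91.8, 146.3]
tcp_rot: [-180.0, 0.1, 174.2]
ft_force: [-2.5, -0.8, 5.1]
finger_gap: 34.6
grip_force: 40.4
```

>>> {"op": "play_rows", "data": {
  "motion": [
    [[0.2,1.1,0,0,0,0],[0.45,2.4,0,0,0,0],[0.7,3.7,0,0,0,0],[0.93,4.9,0,0,0,0],[1.03,5.4,0,0,0,0]]
  ]
}}

```text
time: 6.4
tool_pos: [500.3, -37.3, 146.3]
tcp_rot: [-179.9, 0.1, 174.2]
ft_force: [0.6, -7.9, 3.7]
finger_gap: 34.6
grip_force: 40.8
```

>>> {"op": "play_rows", "data": {
  "motion": [
    [[0,0,0,0,0,0],[0,0,0,0,0,0]]
  ]
}}

```text
time: 6.6
tool_pos: [500.2, -36.6, 146.3]
tcp_rot: [180.0, 0.1, 174.2]
ft_force: [-0.2, 0.1, 6.0]
finger_gap: 34.5
grip_force: 41.0
```

>>> {"op": "play_rows", "data": {
  "motion": [
    [[0,0,0,0,0,0],[0,0,0,0,0,0],[0,0,0,0,0,0],[0,0,-4,0,0,0],[0,0,-8,0,0,0]]
  ],
  "jaw": 1
}}

```text
time: 7.1
tool_pos: [498.0, -36.4, 224.4]
tcp_rot: [180.0, -0.3, 174.2]
ft_force: [0.4, 0.4, 0.4]
finger_gap: 84.9
grip_force: 0.0
```

>>> {"op": "play_rows", "data": {
  "motion": [
    [[-1.5,4,-0.5,0,0,0],[-3.5,8,-0.5,0,0,0],[-5.5,12,-0.5,0,0,0],[-7.5,16,-0.5,0,0,0],[-8.5,20,-0.5,0,0,-1.8]]
  ]
}}

```text
time: 7.6
tool_pos: [605.3, 155.2, 229.6]
tcp_rot: [-180.0, -0.0, 176.0]
ft_force: [0.5, -1.3, 0.2]
finger_gap: 85.6
grip_force: 0.0
```

```bash
python3 - <<'E'
from h import *
from bench import optics,sensors
import cv2
s=sensors.sense();print(s["time"],s["tool_pos"],s["tcp_rot"])
print(tools([[610,198.4,132]]))
E
```

```text
7.6 [605.28996003 155.15340216 229.62479974] [-1.79992951e+02 -2.58270830e-02  1.75982437e+02]
[array([-0.17,  4.35,  9.76])]
```

>>> {"op": "play_rows", "data": {
  "motion": [
    [[-0.15,2,0,0,0,0],[-0.15,4,2,0,0,0],[-0.15,4,4,0,0,0],[-0.15,4,4,0,0,0],[-0.15,4,4,0,0,0]]
  ]
}}

```text
time: 8.1
tool_pos: [608.1, 193.2, 189.9]
tcp_rot: [-180.0, -0.1, 176.0]
ft_force: [-0.0, 0.5, 1.0]
finger_gap: 85.2
grip_force: 0.0
```

```bash
python3 - <<'E'
from h import *
from bench import optics,sensors
import cv2
s=sensors.sense();print(s["time"],s["tool_pos"],s["tcp_rot"])
print(tools([[610,198.4,132]]))
E
```

```text
8.1 [608.0954098  193.17304892 189.88246227] [-1.79966070e+02 -9.52214385e-02  1.75991366e+02]
[array([-0.16,  0.54,  5.79])]
```

>>> {"op": "play_rows", "data": {
  "motion": [
    [[-0.15,0.52,2,0,0,0],[-0.15,0.52,4.5,0,0,0],[-0.15,0.52,5.8,0,0,0],[-0.15,0.52,5.8,0,0,0],[-0.15,0.52,5.8,0,0,0]]
  ]
}}

```text
time: 8.6
tool_pos: [610.9, 198.3, 133.6]
tcp_rot: [180.0, 0.1, 176.0]
ft_force: [0.3, 0.0, 0.2]
finger_gap: 85.4
grip_force: 0.0
```

>>> {"op": "play_rows", "data": {
  "motion": [
    [[0,0,0,0,0,0],[0,0,0,0,0,0],[0,0,0,0,0,0],[0,0,0,0,0,0],[0,0,0,0,0,0]]
  ],
  "jaw": 0,
  "squeeze": 70
}}

```text
time: 9.1
tool_pos: [610.6, 198.1, 132.7]
tcp_rot: [-179.9, 0.0, 176.0]
ft_force: [-3.4, -10.8, 10.5]
finger_gap: 13.2
grip_force: 61.9
```

>>> {"op": "play_rows", "data": {
  "motion": [
    [[0,0,0,0,0,0],[0,0,0,0,0,0],[0,0,0,0,0,0]]
  ]
}}

```text
time: 9.4
tool_pos: [610.6, 197.8, 132.8]
tcp_rot: [-179.9, 0.0, 176.0]
ft_force: [-1.3, -5.7, 3.9]
finger_gap: 12.7
grip_force: 68.7
```

>>> {"op": "play_rows", "data": {
  "motion": [
    [[0,0,-0.5,0,0,0],[0,0,-1.2,0,0,0],[0,0,-2,0,0,0],[0,0,-3.5,0,0,0],[0,0,-5.5,0,0,0]]
  ]
}}

```text
time: 9.9
tool_pos: [609.8, 198.7, 187.5]
tcp_rot: [-180.0, -0.1, 176.0]
ft_force: [0.6, -1.0, -2.4]
finger_gap: 12.4
grip_force: 69.4
```

>>> {"op": "play_rows", "data": {
  "motion": [
    [[0,0,-2,0,0,0],[0,0,-4,0,0,0],[0,0,-4,0,0,0],[0,0,-4,0,0,0]]
  ]
}}

```text
time: 10.3
tool_pos: [611.0, 199.4, 229.1]
tcp_rot: [179.9, 0.1, 176.0]
ft_force: [-0.3, -0.9, -1.9]
finger_gap: 12.5
grip_force: 69.6
```

```bash
python3 - <<'E'
from h import *
from bench import optics,sensors
import cv2
s=sensors.sense();print(s["time"],s["tool_pos"],s["tcp_rot"],s["finger_gap"],s["ft_force"],s["wrist_torque"])
a=np.radians(4.95); d=215*np.array([np.sin(a),-np.cos(a)])
print(d,tools([[610.6+d[0],197.8+d[1],228]]))
p=optics.snapshot("scene")["pixels"][100:300,220:440,::-1]
cv2.imwrite("pics/p3.png",cv2.resize(p,None,fx=3,fy=3,interpolation=cv2.INTER_CUBIC))
E
```

```text
10.3 [611.02129879 199.43156951 229.1066578 ] [1.79907480e+02 1.49349502e-01 1.76032715e+02] 12.491673899880526 [-0.29593171 -0.91517962 -1.94774249] [-0.00281402  0.03843004 -0.01745278]
[  18.55156865 -214.19813095] [array([ -3.3 , -21.41,   0.08])]
```

View pics/p3.png

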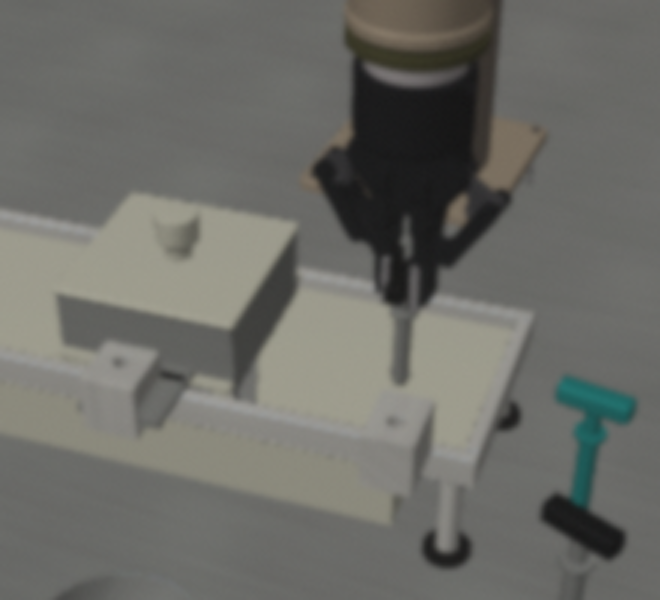

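Pin is out and upright in the fingers, nose (401,380) clear above the empty boss hole (395,421). The lock hole is at (117,361) and the hopper is back by the bracket.

>>> {"op": "play_rows", "data": {
  "motion": [
    [[-0.6,-4,0,0,0,0],[-1.3,-8.5,0,0,0,0],[-2,-13,0,0,0,0],[-2.6,-17,0,0,0,0],[-3.15,-20.4,0,0,0,0]]
  ]
}}

```text
time: 10.85
tool_pos: [626.7, -9.1, 225.7]
tcp_rot: [180.0, -0.1, 176.0]
ft_force: [0.6, 0.3, -1.8]
finger_gap: 12.2
grip_force: 69.6
```

>>> {"op": "play_rows", "data": {
  "motion": [
    [[-0.1,-0.9,0,0,0,0],[-0.1,-0.9,0,0,0,0],[-0.1,-0.9,0,0,0,0],[-0.1,-0.9,0,0,0,0]]
  ]
}}

```text
time: 11.25
tool_pos: [627.8, -14.5, 227.0]
tcp_rot: [180.0, -0.0, 176.1]
ft_force: [0.2, 0.5, -1.4]
finger_gap: 12.6
grip_force: 69.6
```

```bash
python3 - <<'E'
from h import *
print(tools([[629.15,-16.4,194]]))
E
```

```text
[array([-0.15, -0.18,  3.3 ])]
```

>>> {"op": "play_rows", "data": {
  "motion": [
    [[-0.15,-0.18,0.5,0,0,0],[-0.15,-0.18,1.5,0,0,0],[-0.15,-0.18,2.8,0,0,0],[-0.15,-0.18,3.1,0,0,0],[-0.15,-0.18,3.1,0,0,0]]
  ]
}}

```text
time: 11.75
tool_pos: [628.4, -17.8, 194.5]
tcp_rot: [180.0, -0.2, 176.0]
ft_force: [0.2, -1.1, -0.8]
finger_gap: 12.9
grip_force: 69.6
```

>>> {"op": "play_rows", "data": {
  "motion": [
    [[0,0,0.1,0,0,0],[0,0,0.2,0,0,0],[0,0,0.3,0,0,0],[0,0,0.4,0,0,0],[0,0,0.5,0,0,0]]
  ]
}}

```text
time: 12.25
tool_pos: [629.6, -18.1, 191.7]
tcp_rot: [180.0, 0.0, 176.0]
ft_force: [-0.8, 0.7, 0.0]
finger_gap: 12.4
grip_force: 69.7
```

>>> {"op": "play_rows", "data": {
  "motion": [
    [[0.03,0.16,0,0,0,0],[0.03,0.16,0,0,0,0],[0.03,0.16,0.1,0,0,0],[0.03,0.16,0.2,0,0,0],[0.03,0.16,0.2,0,0,0]]
  ]
}}

```text
time: 12.75
tool_pos: [629.0, -16.5, 189.1]
tcp_rot: [-180.0, -0.0, 176.0]
ft_force: [0.1, -0.7, 0.4]
finger_gap: 12.8
grip_force: 69.7
```

>>> {"op": "play_rows", "data": {
  "motion": [
    [[0,0,0.1,0,0,0],[0,0,0.2,0,0,0],[0,0,0.2,0,0,0]]
  ]
}}

```text
time: 13.05
tool_pos: [629.0, -16.4, 187.0]
tcp_rot: [180.0, -0.0, 176.0]
ft_force: [-1.4, 0.2, -1.4]
finger_gap: 12.9
grip_force: 69.6
```

>>> {"op": "play_rows", "data": {
  "motion": [
    [[0,0,0.3,0,0,0],[0,0,0.6,0,0,0],[0,0,0.9,0,0,0],[0,0,1.2,0,0,0],[0,0,1.5,0,0,0]]
  ]
}}

```text
time: 13.55
tool_pos: [629.1, -16.5, 171.8]
tcp_rot: [-180.0, -0.0, 176.0]
ft_force: [-2.8, 0.0, -0.1]
finger_gap: 12.4
grip_force: 70.0
```

>>> {"op": "play_rows", "data": {
  "motion": [
    [[0,0,0.3,0,0,0],[0,0,0.6,0,0,0],[0,0,0.9,0,0,0],[0,0,1,0,0,0],[0,0,1,0,0,0]]
  ]
}}

```text
time: 14.05
tool_pos: [628.7, -16.4, 161.2]
tcp_rot: [180.0, -0.1, 176.0]
ft_force: [-0.8, -0.5, -4.4]
finger_gap: 12.4
grip_force: 69.1
```

>>> {"op": "play_rows", "data": {
  "motion": [
    [[0,0,0.1,0,0,0],[0,0,0.2,0,0,0],[0,0,0.3,0,0,0],[0,0,0.4,0,0,0],[0,0,0.4,0,0,0]]
  ]
}}

```text
time: 14.55
tool_pos: [629.2, -16.6, 158.6]
tcp_rot: [-180.0, 0.0, 176.0]
ft_force: [-3.9, -2.1, 0.7]
finger_gap: 12.8
grip_force: 69.8
```

>>> {"op": "play_rows", "data": {
  "motion": [
    [[0,0,0.1,0,0,0],[0,0,0.2,0,0,0],[0,0,0.2,0,0,0]]
  ]
}}

```text
time: 14.85
tool_pos: [629.1, -16.6, 156.3]
tcp_rot: [-180.0, -0.0, 176.0]
ft_force: [-3.6, -1.3, -0.2]
finger_gap: 13.1
grip_force: 69.8
```

>>> {"op": "play_rows", "data": {
  "motion": [
    [[0,0,0.1,0,0,0],[0,0,0.2,0,0,0],[0,0,0.2,0,0,0]]
  ]
}}

```text
time: 15.15
tool_pos: [629.2, -16.5, 154.8]
tcp_rot: [-180.0, 0.0, 176.0]
ft_force: [-6.2, -0.8, 3.1]
finger_gap: 12.8
grip_force: 70.3
```

>>> {"op": "play_rows", "data": {
  "motion": [
    [[0,0,0.05,0,0,0],[0,0,0.1,0,0,0],[0,0,0.1,0,0,0]]
  ]
}}

```text
time: 15.45
tool_pos: [629.4, -16.5, 154.5]
tcp_rot: [-180.0, 0.0, 176.0]
ft_force: [-7.6, -0.7, 6.4]
finger_gap: 12.7
grip_force: 70.8
```

>>> {"op": "play_rows", "data": {
  "motion": [
    [[0.08,0,0,0,0,0],[0.08,0,0.1,0,0,0],[0.08,0,0.1,0,0,0]]
  ]
}}

```text
time: 15.75
tool_pos: [629.1, -16.5, 153.8]
tcp_rot: [-180.0, 0.1, 176.0]
ft_force: [-5.2, -1.2, 7.6]
finger_gap: 12.6
grip_force: 70.8
```

>>> {"op": "play_rows", "data": {
  "motion": [
    [[0,0,0.1,0,0,0],[0,0,0.1,0,0,0]]
  ]
}}

```text
time: 15.95
tool_pos: [629.2, -16.5, 153.2]
tcp_rot: [-180.0, 0.1, 176.0]
ft_force: [-5.9, -1.1, 9.7]
finger_gap: 12.6
grip_force: 71.2
```

>>> {"op": "play_rows", "data": {
  "motion": [
    [[0.06,0,0.1,0,0,0],[0.06,0,0.2,0,0,0],[0.06,0,0.2,0,0,0]]
  ]
}}

```text
time: 16.25
tool_pos: [628.7, -16.5, 150.9]
tcp_rot: [-180.0, 0.1, 176.0]
ft_force: [-4.8, -1.8, 4.5]
finger_gap: 12.8
grip_force: 70.6
```

>>> {"op": "play_rows", "data": {
  "motion": [
    [[0,0,0.1,0,0,0],[0,0,0.2,0,0,0],[0,0,0.2,0,0,0]]
  ]
}}

```text
time: 16.55
tool_pos: [628.8, -16.6, 149.0]
tcp_rot: [-180.0, 0.2, 176.0]
ft_force: [-4.7, -2.7, 7.1]
finger_gap: 12.5
grip_force: 70.9
```

>>> {"op": "play_rows", "data": {
  "motion": [
    [[0.05,0.03,0.1,0,0,0],[0.05,0.03,0.2,0,0,0],[0.05,0.03,0.2,0,0,0]]
  ]
}}

```text
time: 16.85
tool_pos: [628.7, -16.5, 147.4]
tcp_rot: [-180.0, 0.2, 176.0]
ft_force: [-4.1, -3.3, 6.6]
finger_gap: 12.5
grip_force: 70.9
```

>>> {"op": "play_rows", "data": {
  "motion": [
    [[0,0,0.1,0,0,0],[0,0,0.1,0,0,0]]
  ]
}}

```text
time: 17.05
tool_pos: [628.5, -16.5, 145.8]
tcp_rot: [-180.0, 0.2, 176.0]
ft_force: [-3.4, -3.3, 5.5]
finger_gap: 12.5
grip_force: 70.6
```

>>> {"op": "play_rows", "data": {
  "motion": [
    [[0,0.03,0.1,0,0,0],[0,0.03,0.2,0,0,0],[0,0.03,0.3,0,0,0],[0,0.03,0.3,0,0,0]]
  ]
}}

```text
time: 17.45
tool_pos: [628.5, -16.5, 142.8]
tcp_rot: [-179.9, 0.2, 176.0]
ft_force: [-3.3, -4.7, 5.0]
finger_gap: 12.6
grip_force: 70.7
```

>>> {"op": "play_rows", "data": {
  "motion": [
    [[0,0,0.1,0,0,0],[0,0,0.2,0,0,0],[0,0,0.3,0,0,0],[0,0,0.3,0,0,0]]
  ]
}}

```text
time: 17.85
tool_pos: [628.4, -16.5, 139.4]
tcp_rot: [-179.9, 0.1, 176.0]
ft_force: [-1.3, -5.4, 4.5]
finger_gap: 12.6
grip_force: 70.4
```

>>> {"op": "play_rows", "data": {
  "motion": [
    [[0,-0.05,0.1,0,0,0],[0,-0.05,0.2,0,0,0],[0,-0.05,0.3,0,0,0],[0,-0.05,0.4,0,0,0],[0,-0.05,0.4,0,0,0]]
  ]
}}

```text
time: 18.35
tool_pos: [627.8, -16.5, 134.1]
tcp_rot: [-180.0, 0.1, 176.0]
ft_force: [2.3, -5.1, 0.7]
finger_gap: 12.8
grip_force: 69.9
```

>>> {"op": "play_rows", "data": {
  "motion": [
    [[0,0,0.1,0,0,0],[0,0,0.2,0,0,0],[0,0,0.3,0,0,0],[0,0,0.3,0,0,0]]
  ]
}}

```text
time: 18.75
tool_pos: [628.1, -16.6, 132.7]
tcp_rot: [-180.0, 0.1, 176.0]
ft_force: [-1.0, -5.0, 8.9]
finger_gap: 12.2
grip_force: 71.2
```

>>> {"op": "play_rows", "data": {
  "motion": [
    [[0,0,0.1,0,0,0],[0,0,0.2,0,0,0],[0,0,0.2,0,0,0]]
  ]
}}

```text
time: 19.05
tool_pos: [628.3, -16.6, 132.6]
tcp_rot: [-180.0, 0.2, 176.0]
ft_force: [-7.2, -4.4, 20.5]
finger_gap: 12.9
grip_force: 72.7
```

>>> {"op": "play_rows", "data": {
  "motion": [
    [[0,0,-0.25,0,0,0],[0,0,-0.25,0,0,0]]
  ]
}}

```text
time: 19.25
tool_pos: [628.0, -16.5, 132.7]
tcp_rot: [-180.0, 0.1, 176.0]
ft_force: [-0.3, -4.8, 6.4]
finger_gap: 12.4
grip_force: 70.8
```

>>> {"op": "play_rows", "data": {
  "motion": [
    [[0,0,0,0,0,0],[0,0,0,0,0,0],[0,0,0,0,0,0],[0,0,0,0,0,0],[0,0,0,0,0,0]]
  ],
  "jaw": 1
}}

```text
time: 19.75
tool_pos: [627.1, -16.0, 131.5]
tcp_rot: [180.0, -0.0, 176.0]
ft_force: [-0.0, 0.5, 0.4]
finger_gap: 83.2
grip_force: 0.0
```

>>> {"op": "play_rows", "data": {
  "motion": [
    [[0,0,0,0,0,0],[0,0,-2,0,0,0],[0,0,-6,0,0,0],[0,0,-11,0,0,0],[0,0,-15,0,0,0]]
  ]
}}

```text
time: 20.25
tool_pos: [627.4, -16.2, 284.7]
tcp_rot: [180.0, 0.1, 176.0]
ft_force: [0.5, 0.3, 0.1]
finger_gap: 85.3
grip_force: 0.0
```

```bash
python3 - <<'E'
from h import *
from bench import optics,sensors
import cv2
s=sensors.sense();print(s["time"],s["tool_pos"],s["finger_gap"])
p=optics.snapshot("scene")["pixels"][120:320,140:440,::-1]
cv2.imwrite("pics/f.png",cv2.resize(p,(800,533),interpolation=cv2.INTER_CUBIC))
E
```

```text
20.25 [627.4377502  -16.1751047  284.69308696] 85.33801556687254
```

View pics/f.png

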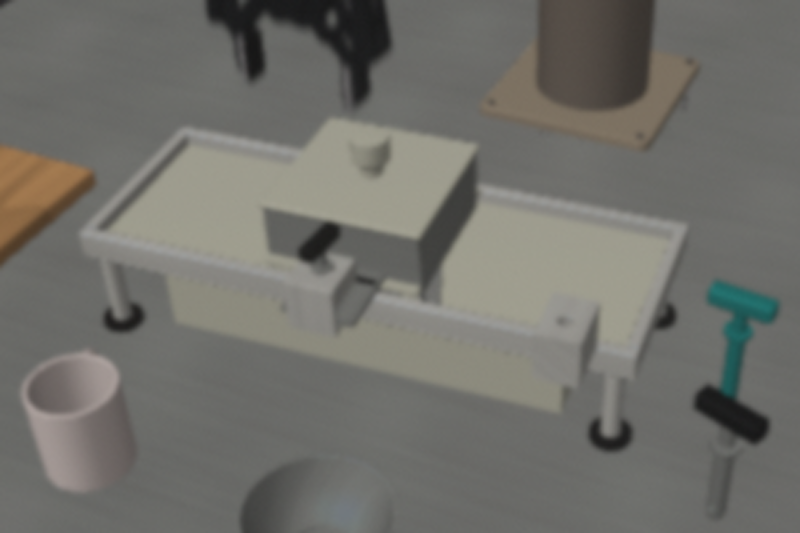

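The pin stands in the bracket with its collar down. The bar centre is at (320,242), which is (260,210.8) in the full picture, as expected for a seated pin. The hand is clear and the bystanders haven't moved.

```bash
python3 -c "
from bench import job
print(job.hand_in())"
```

```text
the job is handed in; nothing more can be done
None
```

The hopper is back over the blades and the pin is home in the bracket, collar down; I handed the job in at about 20 s with the hand clear, and the hand-in returned no verdict.

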